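Cross-stack test bars on the dryer and hold its air gate half open

ROBOT

A 6-joint arm with a two-finger parallel gripper is mounted at the origin on the work surface. World frame = base frame: x ahead of the robot, y to its left, z up, the work surface at z = 0. Lengths are in m, angles in rad, forces in N, time in s.
With the tool pointing down it reaches from about 0.4 to 0.825 m from the base axis. Payload 7 kg.
Tool frame: the origin (TCP) lies at the very end of the fingers, on their centre line; the grasp point (between the pads) lies 19 mm behind it; z points along the fingers, y is the line along which they close (so a half turn about z gives the same grasp; the last joint's range is limited). The gripper opens to 88 mm and grips with 3 to 60 N. Pads are 19 mm wide; open, the fingers measure 130 mm over their backs; the gripper's body (78 mm by 193 mm) begins 47 mm behind the grasp point.
Start: joints at [-0.815, 0.359, 0.012, 0, -1.224, -0.288], TCP at [0.304, -0.602, 0.227] pointing down, gripper open.
Joint ranges: [-3.07, 3.07], [-1.43, 2.12], [-1.02, 1.25], [-3.03, 1.67], [-3.05, -0], [-3.03, 3.03]. Speed limits (rad/s): [2.39, 2.39, 3.01, 3.14, 3.14, 3.14].

INTERFACE

Orientations are given as [roll, pitch, yaw] about the fixed x, y, z axes, in that order (R = Rz(yaw) Ry(pitch) Rx(roll)).
In Python, from station import arm gives the robot as it stands. The module is installed in compiled form; this text tells all that it offers.
- The arm moves only by the shell command python3 -m crank 'ROWS' [FORCE]. ROWS is JSON, a list of rows, each an object of numbers: "dx", "dy", "dz": the shift along the world's x, y, z in m; "twist": the turn about the world's z in degrees; "grip": the opening, from -1 (shut) to 1 (fully open). A call has exactly 5 rows; each row is the pose to reach, as a shift and turn from the pose commanded when the call began; what a row does not reach only later rows make up. A row lasts 1/12 s, in which the tool goes at most 41.7 mm and 7.16 degrees, less where a joint would pass 70% of its speed; a pose out of reach is approached as far as the arm can. A call with a gripper value outside its range is refused whole. The fingers move at their own pace and stop on an object; FORCE is the grip in N (left out, the last holds). Time passes only in rows, so rows that repeat a pose let the fingers close, or fill a call up. It gives the time, the measured TCP pose, the force, the opening and the grip force at its end, in the units of the state.
- arm.get_state(): the state, without advancing time (a new reading comes with each control period).
- arm.grab_frame(name): name is "scene" or "top"; returns the picture (384x512x3 uint8, red, green, blue); there is no depth.
- arm.get_calibration(name): a dict with "fx", "fy", "cx", "cy" (pixels), "k1" (the pictures are not rectified: a ray, as slopes to the right and down, at radius r is drawn at 1 + k1 r^2 times it, then the intrinsics apply), "cam_to_world" (4x4, takes a point from camera to world coordinates). Camera axes: x right, y down, z forward; pixel columns grow to the right and rows downward; lengths in m; the calibration is good to about 2 mm. A picture is of the moment at which its call begins. get_calibration takes no time and is no camera call.
- arm.job_done(): hands the job in; it is judged then, once.
The state is a dict: "t": time; "q": joint angles; "qd": joint speeds; "joint_efforts": joint torques, N m; "eef_pos": TCP position; "ee_rot": TCP orientation; "force": force on the tool from outside, world axes, zero at the start; "moment": the same for the moment, N m; "width": finger opening in m; "gripper_force": force on a finger pad.
Only numpy, scipy, OpenCV 4.12 (cv2) and the standard library are available. Lean on these libraries where they do the work, as an engineer would, in place of code of your own. Each camera call takes 0.05 s, during which the arm holds its last target. There are 200 camera calls.

TASK

Two orange test bars already lie side by side on the dryer's metal deck: lay the two loose orange bars squarely across them, one towards each end of the lower pair and with an air gap between, like the second layer of a log cabin, and let go of them. Then slide the dryer's sprung air gate by its blue fin to half travel, where its red pointer meets the yellow mark, and finish while still holding it there (it snaps shut if let go). Leave the lower bars, and everything else on the bench, where they are.

Things in the scene. Friction and masses are not known exactly. Their poses are not given: they have to be found in the camera images.
- barA_mid (a point): one loose bar, lying on the bench: square orange plastic bar 100 x 18 x 18 mm, about 45 g, x along its length, z up; the point is its centre (9 mm above its underside)
- barB_mid (a point): the other loose bar, lying on the bench: square orange plastic bar 100 x 18 x 18 mm, about 45 g, x along its length, z up; the point is its centre (9 mm above its underside)
- lower1_mid (a point): lower bar farther from the dryer's face, lying loose on the deck parallel to that face: square orange plastic bar 100 x 18 x 18 mm, about 45 g, x along its length, z up; the point is its centre (9 mm above its underside)
- lower2_mid (a point): lower bar nearer the dryer's face, about 60 mm from the other, otherwise like it: square orange plastic bar 100 x 18 x 18 mm, about 45 g, x along its length, z up; the point is its centre (9 mm above its underside)
- deck (a point): centre of the place for the stack, on the top face of the dryer's aluminium deck, 10 mm above the bench; x points to the dryer's cream front face (110 mm away, 100 mm high, 250 mm wide), y along that face, z up. The lower bars lie along y at about x = -30 and +30 mm; the upper two belong along x at about y = -30 and +30 mm, their centres 37 mm above the bench. The deck plate is 180 mm (x) by 160 mm (y); the dryer is bolted down.
- fin (a point): middle of the gripping height of the gate's blue upright fin, 125 mm above the bench, moving with the gate. The fin is 14 mm thick along y and 30 mm wide along x, stands from 84 to 147 mm above the bench at the dryer's front face, and rises 47 mm clear of the case's flat 100 mm high top; farther back (110 mm behind the face) the case is 150 mm high. Its axes are those of the deck; the gate opens towards +y.
- gate (a joint): travel of the gate in m: 0 shut (rests there, spring-loaded), 0.035 half travel, 0.07 fully open (stop). The spring pushes it shut with 3 N at 0, 8.3 N at half and 13.5 N at full travel.
- half_mark (a point): inner end of the yellow half-travel mark (a line along x, 5 mm wide, between two black end marks) on the case's 100 mm high top; at half travel the fin's middle is level with it along y
- jar: bystander: small clear jar with white cap, 48 mm wide, 65 mm high; origin at its foot; may stand among the loose bars
- amber: bystander: amber bottle with blue cap, 70 mm wide, 150 mm high; origin at its foot
- clear: bystander: clear glass bottle with blue cap, 68 mm wide, 140 mm high; origin at its foot
- roll: bystander: white paper roll, 60 mm wide, 50 mm high, standing; origin at its foot
- spatula: bystander: thin steel lab spatula, 140 mm long, 5 mm thick, lying flat along its x
- dish: bystander: white ceramic weighing dish, 80 mm wide, 18 mm high; origin at its foot
- ruler: bystander: steel ruler 200 x 30 x 4 mm lying flat along its x
Mind the look-alikes: they are no part of the job. Leave any white look-alike of the part that bears barA_mid alone. What is shaped like the part that bears lower1_mid but white is not meant.

How it is judged:
On the way, in this order (a step that is already met when the one before it is completed fails the run):
1. both loose bars lie level across the two lower bars, one towards each end, released and at rest (((y of barA_mid in the frame of deck between 0.016 and 0.046 m and x of barA_mid in the frame of deck between -0.022 and 0.022 m and z of barA_mid in the frame of deck between 0.0235 and 0.0305 m and angle between barA_mid's own x axis and vertical between 1.5 and 1.64 rad and angle between the x axis of each of barA_mid, barB_mid and the y axis of lower1_mid, either way round below 0.25 rad and angle between the x axis of each of barA_mid, barB_mid and the y axis of lower2_mid, either way round below 0.25 rad and y of barB_mid in the frame of deck between -0.046 and -0.016 m and x of barB_mid in the frame of deck between -0.022 and 0.022 m and z of barB_mid in the frame of deck between 0.0235 and 0.0305 m and angle between barB_mid's own x axis and vertical between 1.5 and 1.64 rad) or (y of barA_mid in the frame of deck between -0.046 and -0.016 m and x of barA_mid in the frame of deck between -0.022 and 0.022 m and z of barA_mid in the frame of deck between 0.0235 and 0.0305 m and angle between barA_mid's own x axis and vertical between 1.5 and 1.64 rad and angle between the x axis of each of barA_mid, barB_mid and the y axis of lower1_mid, either way round below 0.25 rad and angle between the x axis of each of barA_mid, barB_mid and the y axis of lower2_mid, either way round below 0.25 rad and y of barB_mid in the frame of deck between 0.016 and 0.046 m and x of barB_mid in the frame of deck between -0.022 and 0.022 m and z of barB_mid in the frame of deck between 0.0235 and 0.0305 m and angle between barB_mid's own x axis and vertical between 1.5 and 1.64 rad)) and linear speed of each of barA, barB, lower1, lower2 below 0.02 m/s and contact force between each of barA, barB and the fingers below 0.3 N and distance of each of lower1_mid, lower2_mid from where it was at the start of the episode below 0.02 m), for 0.2 s.
2. the gate is held at half travel by the robot (value of joint gate between 0.029 and 0.041 m and velocity of joint gate between -0.01 and 0.01 m/s and (contact force between gate and the fingers above 3 N or contact force between gate and the arm above 3 N) and contact force between each of barA, barB, lower1, lower2 and gate below 0.3 N), for 0.5 s.
At the end, for the whole second after the job is handed in: Upper bars level on both lower bars, crosswise within 0.25 rad, centred on the deck within 22 mm lengthwise, one 16 to 46 mm to each side, released, still; lower bars moved under 20 mm; gate still at 29 to 41 mm, pressed by the robot (over 3 N), no bar touching it (all of step 1 and all of step 2); the arm keeps its last pose, push and grip.
It fails at once if a bystander is moved by more than 30 mm (distance of any of jar, amber, clear, roll, spatula, dish, ruler from where it was at the start of the episode above 0.03 m).
It fails at once if a lower bar is moved by more than 30 mm (distance of any of lower1_mid, lower2_mid from where it was at the start of the episode above 0.03 m).
It also fails if it takes over 59 s, if anything falls off the work surface, if the arm or the gripper's body presses on something with over 40 N, if the wrist force passes 120 N, or if a joint passes its speed limit or range.

## Working session

There is one attempt and no reset: what is moved stays moved. The work goes in short steps, Python scripts to look and compute and a shell command to move; the robot and the scene stay as the last step left them, time stands still between calls to the robot, and variables do not carry over. Pictures are saved under pics/ and viewed, at most 10 in all, crops included, and the job is handed in when it is done.

```bash
mkdir -p pics; cat > h.py <<'E'
import numpy as np,cv2
from station import arm
def ray(c,u,v):
    K=np.array([[c["fx"],0,c["cx"]],[0,c["fy"],c["cy"]],[0,0,1]],float)
    p=cv2.undistortPoints(np.array([[[u,v]]],float),K,np.array([c["k1"],0,0,0,0.]))[0,0]
    T=np.array(c["cam_to_world"]);return T[:3,3],T[:3,:3]@np.array([p[0],p[1],1])
def onz(c,u,v,z):
    o,d=ray(c,u,v);return o+d*(z-o[2])/d[2]
def orange(im):
    h=cv2.cvtColor(im,cv2.COLOR_RGB2HSV)
    return cv2.inRange(h,(5,130,100),(20,255,255))
E
python3 - <<'E'
from h import *
for n in("scene","top"):
    im=arm.grab_frame(n);np.save(n+"0.npy",im);c=arm.get_calibration(n)
    T=np.array(c["cam_to_world"]);print(n,c["fx"],c["k1"],T[:3,3].round(3),T[:3,2].round(3))
    cv2.imwrite(f"pics/{n}0.png",cv2.resize(im[:,:,::-1],(768,576)))
    cs,_=cv2.findContours(orange(im),cv2.RETR_EXTERNAL,cv2.CHAIN_APPROX_NONE)
    for k in cs:
        if cv2.contourArea(k)>30:
            r=cv2.minAreaRect(k);print(np.round(r[0]),np.round(r[1]),round(r[2]),onz(c,*r[0],.018).round(3))
print(arm.get_state())
E
```

```text
scene 488.091471403074 0.05678906123317828 [1.364 0.11  1.044] [-0.64  -0.143 -0.755]
[326. 337.] [26. 25.] 87 [0.881 0.172 0.018]
[150. 238.] [20. 28.] 79 [ 0.708 -0.295  0.018]
[335. 214.] [ 7. 33.] 43 [0.535 0.161 0.018]
[182. 211.] [33.  7.] 83 [ 0.605 -0.24   0.018]
[318. 203.] [ 7. 33.] 49 [0.507 0.113 0.018]
[240. 181.] [ 8. 31.] 23 [ 0.47  -0.111  0.018]
top 440.9087791074781 -0.09014299405403732 [ 0.327 -0.064  1.453] [ 0.159 -0.005 -0.987]
[306. 135.] [20. 17.] 29 [ 0.767 -0.276  0.018]
{'t': 0.1, 'q': array([-8.14928370e-01,  3.59317836e-01,  1.11547437e-02, -3.29983311e-04,
       -1.22409515e+00, -2.88098734e-01]), 'qd': array([ 0.001191  , -0.00109241,  0.00211608, -0.00014311, -0.00072836,
        0.00164188]), 'joint_efforts': array([-1.32003886e-03, -5.84163237e+01,  2.93753332e+01,  7.01544419e+00,
        1.02435448e-02, -8.16376291e-05]), 'eef_pos': array([ 0.30413905, -0.60210693,  0.2257127 ]), 'ee_rot': array([ 3.14010284e+00, -1.17976691e-04, -2.67393570e+00]), 'force': array([-0.34201662,  0.68256758, -0.7400706 ]), 'moment': array([-0.03917307,  0.03366438,  0.0496141 ]), 'gripper_force': 0.0, 'width': 0.08800777664785048}
```

View pics/scene0.png

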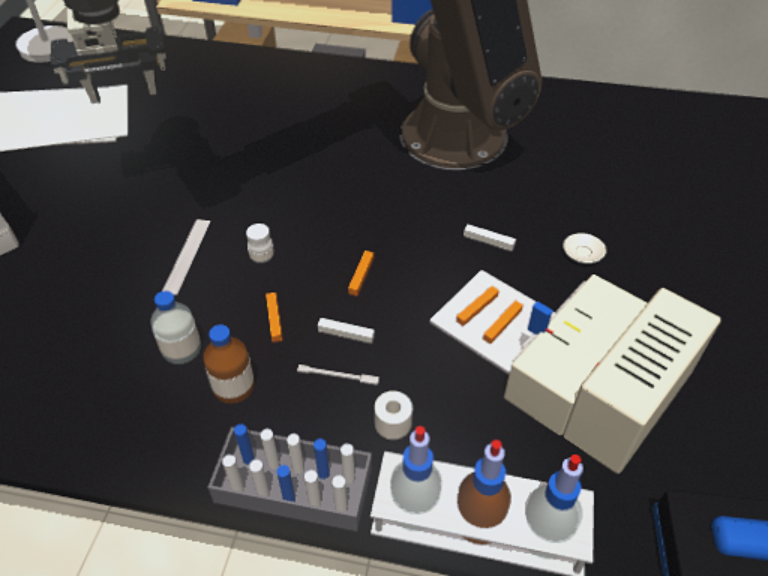

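View pics/top0.png

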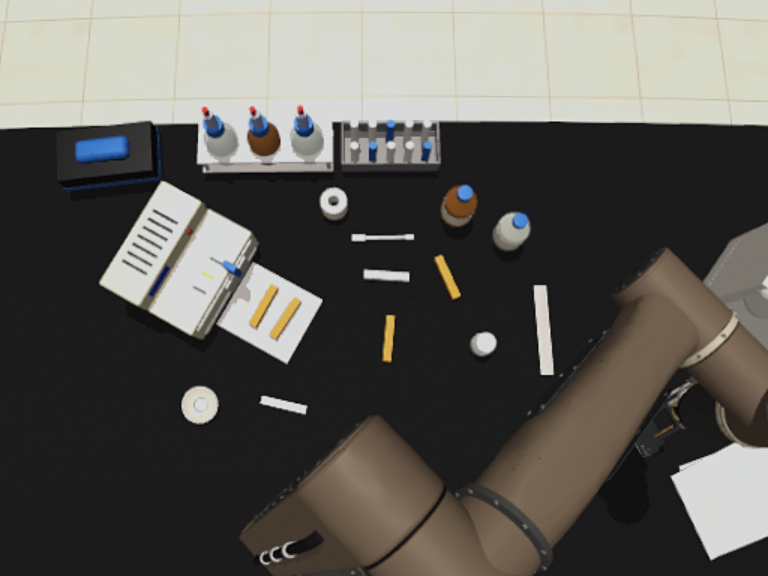

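The scene view shows loose orange bars at (274,316) and (361,272), in 768-px coordinates. The lower pair is on the deck at (478,304) and (503,321), the blue fin at (540,318), the yellow mark at (572,327), and white look-alike bars at (490,237) and (346,330). The top view shows the loose bars at (447,277) and (388,338), the lower pair at (264,306) and (285,318), and white look-alikes at (386,275) and (283,405). Only the orange bars off the deck fit the loose ones. I'll measure these and confirm them in one enlarged crop.

```bash
cat >> h.py <<'E'
def bars(im,c,ztop,hmax=30,amin=60):
    h=cv2.cvtColor(im,cv2.COLOR_RGB2HSV)
    m=cv2.inRange(h,(5,120,110),(hmax,255,255))
    cs,_=cv2.findContours(m,cv2.RETR_EXTERNAL,cv2.CHAIN_APPROX_NONE)
    out=[]
    for k in cs:
        if cv2.contourArea(k)<amin: continue
        (u,v),_,_=cv2.minAreaRect(k)
        P=np.array([onz(c,*p,ztop(u,v))[:2]*1000 for p in k[:,0].astype(float)],np.float32)
        (x,y),(w,l),a=cv2.minAreaRect(P)
        if w>l: w,l,a=l,w,a+90
        out.append(((u,v),(x,y),(w,l),(a+90)%180))  # a: direction of long axis, deg
    return out
E
python3 - <<'E'
from h import *
def show(n,zt):
    im=np.load(n+"0.npy");c=arm.get_calibration(n)
    for b in bars(im,c,zt): print(n,*[np.round(x,1) for x in b])
    h=cv2.cvtColor(im,cv2.COLOR_RGB2HSV)
    for nm,lo,hi in(("blue",(100,140,60),(125,255,255)),("yel",(24,120,120),(34,255,255))):
        cs,_=cv2.findContours(cv2.inRange(h,lo,hi),cv2.RETR_EXTERNAL,cv2.CHAIN_APPROX_NONE)
        for k in cs:
            if cv2.contourArea(k)>4:
                r=cv2.minAreaRect(k);u,v=r[0]
                if (n=="scene" and 330<u<400 and 180<v<240) or (n=="top" and 90<u<180 and 150<v<210):
                    q=cv2.boxPoints(r);print(n,nm,np.round(r[0],1),cv2.contourArea(k),[onz(c,*p,.147 if nm=="blue" else .1)[:2].round(3).tolist() for p in q])
show("scene",lambda u,v:.028 if u>290 else .018)
show("top",lambda u,v:.028 if u<225 else .018)
im=np.load("top0.npy")[120:260,100:380]
cv2.imwrite("pics/crop.png",cv2.resize(im[:,:,::-1],(800,400),interpolation=cv2.INTER_CUBIC))
E
```

```text
scene [324.4 335.8] [882.2 169.2] [42.3 46.5] 98.8
scene [149.9 238.5] [ 708.1 -294.7] [59.  69.5] 116.8
scene [334.9 214. ] [542.1 160.6] [ 20.3 107.9] 151.7
scene [182.2 210.7] [ 603.5 -241.4] [ 18.4 111.5] 23.0
scene [317.9 203.3] [514.5 112.8] [ 22.5 106.5] 147.0
scene [240.  181.3] [ 469.5 -111.5] [ 21.2 111.9] 174.2
scene [271.1  34.9] [-290.7 -158.3] [49.2 87.5] 0.2
scene [159.8  21.9] [-287.5 -596.9] [ 86.7 126.4] 91.1
scene blue [359.4 212. ] 200.0 [[0.648, 0.19], [0.587, 0.201], [0.594, 0.229], [0.654, 0.217]]
scene yel [381. 217.] 8.0 [[0.583, 0.253], [0.579, 0.255], [0.592, 0.279], [0.596, 0.277]]
top [258.7 225.3] [ 460.9 -110.6] [ 19.8 102. ] 174.2
top [189.8 211.8] [505.4 113.6] [18.3 97.3] 146.9
top [175.1 203.5] [533.1 162.2] [17.7 96.7] 151.0
top [297.7 184.2] [ 596.6 -241.7] [ 20.5 102.2] 23.1
top [306.5 133.5] [ 770.7 -276.5] [60.  64.7] 87.9
top blue [105.5 187. ] 38.0 [[0.542, 0.376], [0.598, 0.345], [0.593, 0.337], [0.538, 0.369]]
top blue [154.2 178.7] 40.5 [[0.599, 0.229], [0.609, 0.222], [0.586, 0.188], [0.575, 0.194]]
```

View pics/crop.png

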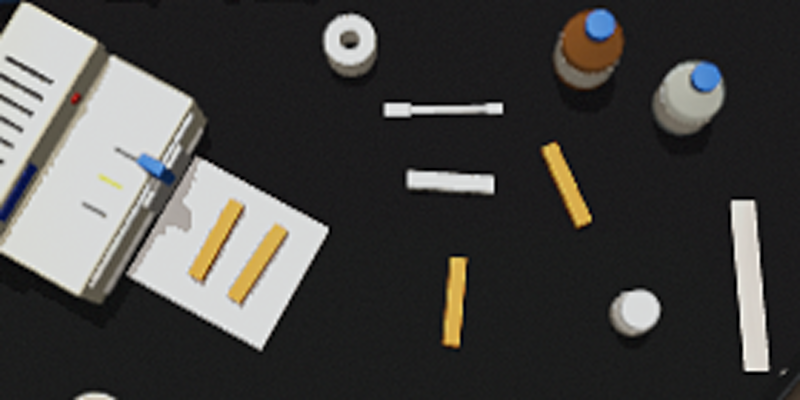

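The crop shows the loose orange bars at (566,185) and (455,302), which fit the description because they lie on the bench and not on the deck. The orange pair on the deck at (217,240) and (258,263) is the lower pair. The white bar at (450,182) is the look-alike and gets left alone. Next I'll head for the bar at (0.598,-0.243), B.

```bash
python3 -m crank '[{"dx":0.0245,"dy":0.03},{"dx":0.049,"dy":0.06},{"dx":0.0735,"dy":0.09,"twist":-2},{"dx":0.098,"dy":0.12,"twist":-4},{"dx":0.1225,"dy":0.15,"twist":-4,"grip":1}]' 20
python3 - <<'E'
from h import *
c=arm.get_calibration("top")
f=lambda X,Y:(X/800*280+100,Y/400*140+120)
print("clear cap",onz(c,*f(705,76),.14),"amber cap",onz(c,*f(600,22),.15),"jar",onz(c,*f(640,308),.065))
E
```

```text
clear cap [ 0.69084813 -0.38221897  0.14      ] amber cap [ 0.74865011 -0.26843238  0.15      ] jar [ 0.44673198 -0.31584781  0.065     ]invalid input at $[0]: expected keys dx, dy, dz, twist, grip
```

```bash
python3 -m crank '[{"dx":0.0245,"dy":0.03,"dz":0,"twist":0,"grip":1},{"dx":0.049,"dy":0.06,"dz":0,"twist":0,"grip":1},{"dx":0.0735,"dy":0.09,"dz":0,"twist":-2,"grip":1},{"dx":0.098,"dy":0.12,"dz":0,"twist":-4,"grip":1},{"dx":0.1225,"dy":0.15,"dz":0,"twist":-4,"grip":1}]' 20
python3 -m crank '[{"dx":0.0245,"dy":0.03,"dz":0,"twist":0,"grip":1},{"dx":0.049,"dy":0.06,"dz":0,"twist":0,"grip":1},{"dx":0.0735,"dy":0.09,"dz":0,"twist":0,"grip":1},{"dx":0.098,"dy":0.12,"dz":0,"twist":0,"grip":1},{"dx":0.1225,"dy":0.15,"dz":0,"twist":0,"grip":1}]'
```

```text
t: 0.52
eef_pos: [0.4274, -0.4509, 0.2262]
ee_rot: [3.141, -0.0, -2.746]
force: [1.5, -0.7, 0.2]
width: 0.0874
gripper_force: 0.0
t: 0.93
eef_pos: [0.5501, -0.3007, 0.2264]
ee_rot: [3.141, -0.0, -2.744]
force: [0.7, -1.1, 0.0]
width: 0.0876
gripper_force: 0.0
```

```bash
python3 -m crank '[{"dx":0.024,"dy":0.029,"dz":0,"twist":0,"grip":1},{"dx":0.048,"dy":0.058,"dz":-0.01,"twist":0,"grip":1},{"dx":0.048,"dy":0.058,"dz":-0.05,"twist":0,"grip":1},{"dx":0.048,"dy":0.058,"dz":-0.09,"twist":0,"grip":1},{"dx":0.048,"dy":0.058,"dz":-0.13,"twist":0,"grip":0.3}]'
python3 - <<'E'
from h import *
im=arm.grab_frame("scene")
cv2.imwrite("pics/s1.png",cv2.resize(im[100:300,80:400,::-1],(800,500)))
E
```

```text
t: 1.35
eef_pos: [0.5978, -0.2433, 0.0952]
ee_rot: [-3.141, 0.001, -2.742]
force: [-0.1, -0.7, -0.4]
width: 0.0847
gripper_force: 0.0
```

View pics/s1.png

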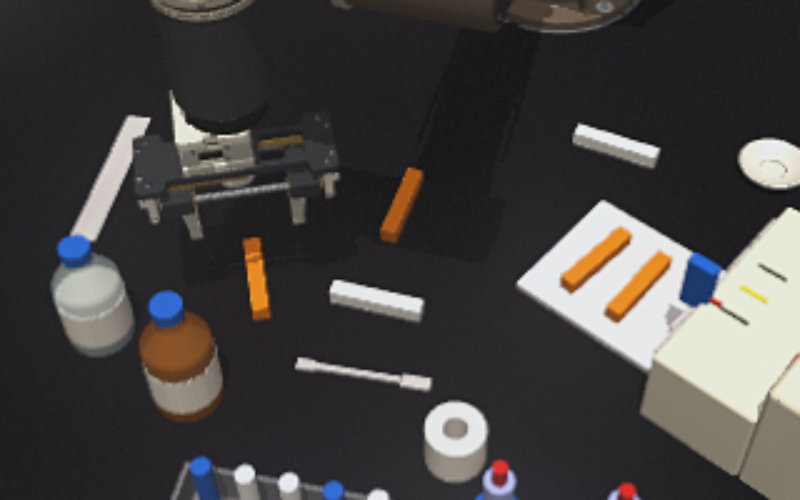

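The gripper straddles the bar at crop (256,278) and its closing line is square to it. The bottles are clear. Descend and grip.

```bash
python3 -m crank '[{"dx":0,"dy":0,"dz":-0.03,"twist":0,"grip":0.3},{"dx":0,"dy":0,"dz":-0.06,"twist":0,"grip":0.3},{"dx":0,"dy":0,"dz":-0.08,"twist":0,"grip":0.3},{"dx":0,"dy":0,"dz":-0.091,"twist":0,"grip":0.3},{"dx":0,"dy":0,"dz":-0.091,"twist":0,"grip":0.3}]'
python3 -m crank '[{"dx":0,"dy":0,"dz":0,"twist":0,"grip":-1},{"dx":0,"dy":0,"dz":0,"twist":0,"grip":-1},{"dx":0,"dy":0,"dz":0,"twist":0,"grip":-1},{"dx":0,"dy":0,"dz":0,"twist":0,"grip":-1},{"dx":0,"dy":0,"dz":0,"twist":0,"grip":-1}]' 20
python3 -m crank '[{"dx":0,"dy":0,"dz":0,"twist":0,"grip":-1},{"dx":0,"dy":0,"dz":0,"twist":0,"grip":-1},{"dx":0,"dy":0,"dz":0.02,"twist":0,"grip":-1},{"dx":0,"dy":0,"dz":0.05,"twist":0,"grip":-1},{"dx":0,"dy":0,"dz":0.08,"twist":0,"grip":-1}]' 20
```

```text
t: 1.82
eef_pos: [0.5959, -0.2444, 0.0035]
ee_rot: [3.139, -0.004, -2.744]
force: [0.2, -1.2, 0.4]
width: 0.0575
gripper_force: 0.0
t: 2.23
eef_pos: [0.5979, -0.2446, 0.0068]
ee_rot: [-3.141, 0.002, -2.744]
force: [0.5, 0.2, -0.3]
width: 0.0289
gripper_force: 0.0
t: 2.65
eef_pos: [0.5963, -0.2443, 0.0854]
ee_rot: [3.14, -0.003, -2.744]
force: [1.1, -0.1, -0.3]
width: 0.018
gripper_force: 20.0
```

```bash
python3 -m crank '[{"dx":-0.005,"dy":0.03,"dz":0.02,"twist":4,"grip":-1},{"dx":-0.01,"dy":0.067,"dz":0.035,"twist":11,"grip":-1},{"dx":-0.015,"dy":0.105,"dz":0.035,"twist":18,"grip":-1},{"dx":-0.02,"dy":0.142,"dz":0.035,"twist":25,"grip":-1},{"dx":-0.025,"dy":0.18,"dz":0.035,"twist":31,"grip":-1}]'
python3 -m crank '[{"dx":-0.006,"dy":0.04,"dz":0,"twist":6,"grip":-1},{"dx":-0.012,"dy":0.08,"dz":0,"twist":6,"grip":-1},{"dx":-0.018,"dy":0.118,"dz":0,"twist":6,"grip":-1},{"dx":-0.024,"dy":0.155,"dz":0,"twist":6,"grip":-1},{"dx":-0.026,"dy":0.187,"dz":0,"twist":6,"grip":-1}]'
python3 - <<'E'
from h import *
arm.get_state()
im=arm.grab_frame("scene")
cv2.imwrite("pics/s2.png",cv2.resize(im[120:270,240:480,::-1],(800,500)))
s=arm.get_state();print(s["eef_pos"],np.degrees(s["ee_rot"][2]))
E
```

```text
t: 3.07
eef_pos: [0.5719, -0.0631, 0.1211]
ee_rot: [-3.141, 0.001, -2.197]
force: [0.1, -0.2, -0.9]
width: 0.018
gripper_force: 20.0
t: 3.48
eef_pos: [0.5452, 0.1247, 0.1208]
ee_rot: [3.142, 0.0, -2.097]
force: [1.7, -0.4, -0.5]
width: 0.0178
gripper_force: 20.0
[0.546294   0.12887044 0.12101916] -120.03693882317945
```

View pics/s2.png

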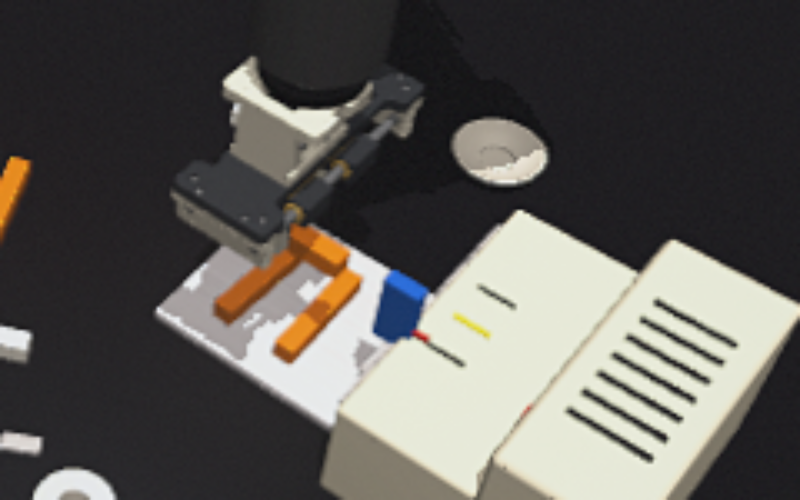

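The held bar is at crop (315,245), square to the lower pair and over the deck with the fin clear. Lower it and release.

```bash
python3 -m crank '[{"dx":0,"dy":0,"dz":-0.03,"twist":0,"grip":-1},{"dx":0,"dy":0,"dz":-0.06,"twist":0,"grip":-1},{"dx":0,"dy":0,"dz":-0.075,"twist":0,"grip":-1},{"dx":0,"dy":0,"dz":-0.082,"twist":0,"grip":-1},{"dx":0,"dy":0,"dz":-0.086,"twist":0,"grip":-1}]'
python3 -m crank '[{"dx":0,"dy":0,"dz":0,"twist":0,"grip":-1},{"dx":0,"dy":0,"dz":-0.0005,"twist":0,"grip":-1},{"dx":0,"dy":0,"dz":-0.0005,"twist":0,"grip":-0.4},{"dx":0,"dy":0,"dz":-0.0005,"twist":0,"grip":-0.25},{"dx":0,"dy":0,"dz":-0.0005,"twist":0,"grip":-0.25}]'
python3 -m crank '[{"dx":0,"dy":0,"dz":0,"twist":0,"grip":-0.25},{"dx":0,"dy":0,"dz":0.02,"twist":0,"grip":-0.25},{"dx":0,"dy":0,"dz":0.05,"twist":0,"grip":-0.25},{"dx":0,"dy":0,"dz":0.085,"twist":0,"grip":0},{"dx":0,"dy":0,"dz":0.12,"twist":0,"grip":0.3}]'
```

```text
t: 3.95
eef_pos: [0.5457, 0.1221, 0.0338]
ee_rot: [3.141, -0.002, -2.098]
force: [-14.0, 1.3, 27.8]
width: 0.0179
gripper_force: 20.0
t: 4.37
eef_pos: [0.5468, 0.1227, 0.0347]
ee_rot: [-3.141, 0.001, -2.098]
force: [-0.3, -0.7, 0.2]
width: 0.0302
gripper_force: 0.0
t: 4.78
eef_pos: [0.5459, 0.1222, 0.1552]
ee_rot: [3.141, -0.001, -2.098]
force: [1.0, 0.5, -0.3]
width: 0.0412
gripper_force: 0.0
```

```bash
python3 -m crank '[{"dx":-0.012,"dy":-0.03,"dz":0,"twist":-5,"grip":0.3},{"dx":-0.022,"dy":-0.06,"dz":0,"twist":-12,"grip":0.3},{"dx":-0.032,"dy":-0.09,"dz":0,"twist":-19,"grip":0.3},{"dx":-0.042,"dy":-0.115,"dz":0,"twist":-26,"grip":0.3},{"dx":-0.05,"dy":-0.14,"dz":0,"twist":-33,"grip":0.3}]'
python3 -m crank '[{"dx":-0.01,"dy":-0.03,"dz":-0.01,"twist":-7,"grip":0.3},{"dx":-0.02,"dy":-0.06,"dz":-0.02,"twist":-14,"grip":0.3},{"dx":-0.03,"dy":-0.08,"dz":-0.03,"twist":-21,"grip":0.3},{"dx":-0.034,"dy":-0.094,"dz":-0.05,"twist":-28,"grip":0.3},{"dx":-0.034,"dy":-0.094,"dz":-0.07,"twist":-33,"grip":0.3}]'
python3 - <<'E'
from h import *
a=arm.grab_frame("scene");b=arm.grab_frame("top")
A=cv2.resize(a[140:260,210:402],(800,500))
cv2.imwrite("pics/s3.png",A[:,:,::-1])
for z in (.018,.028):
  for x in bars(b,arm.get_calibration("top"),lambda u,v:z): print(*[np.round(y,1) for y in x])
E
```

```text
t: 5.2
eef_pos: [0.4954, -0.0187, 0.1545]
ee_rot: [3.142, 0.001, -2.68]
force: [0.2, -0.4, -0.1]
width: 0.0568
gripper_force: 0.0
t: 5.62
eef_pos: [0.4616, -0.1134, 0.0842]
ee_rot: [3.141, 0.002, 3.025]
force: [-0.1, -0.0, 0.0]
width: 0.0568
gripper_force: 0.0
[181.  195.3] [561.7 144.3] [43.  60.1] 99.2
[306.5 134.5] [ 767.4 -276.3] [55.6 68.4] 66.2
[181.  195.3] [560.1 142.9] [42.7 59.7] 99.2
[306.5 134.5] [ 764.3 -274.9] [55.2 67.9] 66.2
```

View pics/s3.png

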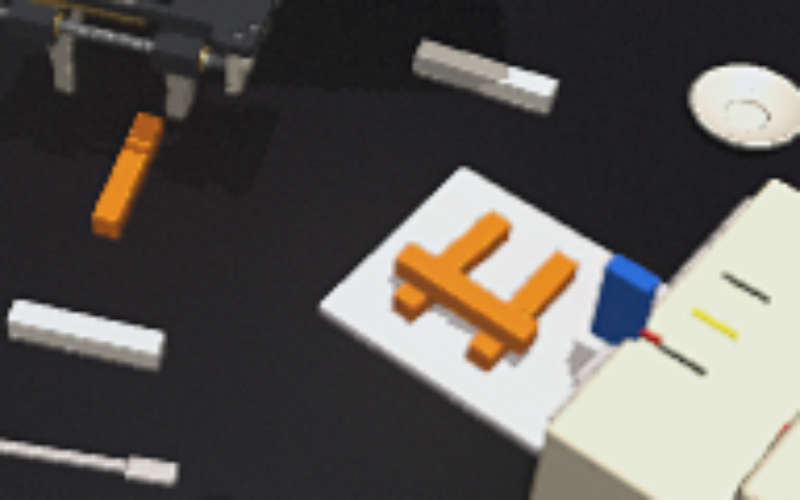

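Bar B lies square across the lower pair, at crop (465,295) near the -y end, and the lower bars are undisturbed. The gripper is over bar A at crop (130,175). Descend and grip.

```bash
python3 -m crank '[{"dx":0,"dy":0.002,"dz":-0.03,"twist":1,"grip":0.3},{"dx":0,"dy":0.002,"dz":-0.055,"twist":1,"grip":0.3},{"dx":0,"dy":0.002,"dz":-0.07,"twist":1,"grip":0.3},{"dx":0,"dy":0.002,"dz":-0.0785,"twist":1,"grip":0.3},{"dx":0,"dy":0.002,"dz":-0.0785,"twist":1,"grip":0}]'
python3 -m crank '[{"dx":0,"dy":0,"dz":0,"twist":0,"grip":-1},{"dx":0,"dy":0,"dz":0,"twist":0,"grip":-1},{"dx":0,"dy":0,"dz":0,"twist":0,"grip":-1},{"dx":0,"dy":0,"dz":0,"twist":0,"grip":-1},{"dx":0,"dy":0,"dz":0,"twist":0,"grip":-1}]' 20
python3 -m crank '[{"dx":0,"dy":0,"dz":0,"twist":0,"grip":-1},{"dx":0,"dy":0,"dz":0,"twist":0,"grip":-1},{"dx":0,"dy":0,"dz":0.035,"twist":0,"grip":-1},{"dx":0,"dy":0,"dz":0.07,"twist":0,"grip":-1},{"dx":0,"dy":0,"dz":0.105,"twist":0,"grip":-1}]' 20
```

```text
t: 6.13
eef_pos: [0.4621, -0.1092, 0.0049]
ee_rot: [-3.141, -0.002, 3.054]
force: [-0.8, -0.1, 0.9]
width: 0.0539
gripper_force: 0.0
t: 6.55
eef_pos: [0.4628, -0.1094, 0.0063]
ee_rot: [3.141, 0.001, 3.051]
force: [-0.5, -0.8, 0.4]
width: 0.0223
gripper_force: 0.0
t: 6.97
eef_pos: [0.4615, -0.1096, 0.1114]
ee_rot: [-3.141, -0.002, 3.051]
force: [1.1, -0.1, -0.7]
width: 0.018
gripper_force: 20.0
```

```bash
python3 -m crank '[{"dx":0.002,"dy":0.02,"dz":0.01,"twist":5,"grip":-1},{"dx":0.004,"dy":0.045,"dz":0.01,"twist":12,"grip":-1},{"dx":0.006,"dy":0.07,"dz":0.01,"twist":19,"grip":-1},{"dx":0.009,"dy":0.1,"dz":0.01,"twist":26,"grip":-1},{"dx":0.012,"dy":0.13,"dz":0.01,"twist":33,"grip":-1}]'
python3 -m crank '[{"dx":0.005,"dy":0.03,"dz":0,"twist":7,"grip":-1},{"dx":0.01,"dy":0.06,"dz":0,"twist":14,"grip":-1},{"dx":0.015,"dy":0.09,"dz":0,"twist":21,"grip":-1},{"dx":0.02,"dy":0.12,"dz":0,"twist":28,"grip":-1},{"dx":0.02,"dy":0.133,"dz":0,"twist":32,"grip":-1}]'
python3 -m crank '[{"dx":0,"dy":0,"dz":-0.03,"twist":0,"grip":-1},{"dx":0,"dy":0,"dz":-0.05,"twist":0,"grip":-1},{"dx":0,"dy":0,"dz":-0.06,"twist":0,"grip":-1},{"dx":0,"dy":0,"dz":-0.06,"twist":0,"grip":-1},{"dx":0,"dy":0,"dz":-0.06,"twist":0,"grip":-1}]'
```

```text
t: 7.38
eef_pos: [0.4741, 0.0215, 0.1208]
ee_rot: [3.141, 0.001, -2.651]
force: [1.4, 0.4, -0.8]
width: 0.0181
gripper_force: 20.0
t: 7.8
eef_pos: [0.4953, 0.1566, 0.1206]
ee_rot: [-3.141, 0.001, -2.089]
force: [0.0, 0.1, -0.1]
width: 0.0179
gripper_force: 20.0
t: 8.22
eef_pos: [0.4944, 0.1532, 0.0606]
ee_rot: [3.141, -0.001, -2.098]
force: [-0.5, -0.0, 0.0]
width: 0.0174
gripper_force: 20.0
```

```bash
python3 -m crank '[{"dx":0,"dy":0,"dz":-0.01,"twist":0,"grip":-1},{"dx":0,"dy":0,"dz":-0.018,"twist":0,"grip":-1},{"dx":0,"dy":0,"dz":-0.022,"twist":0,"grip":-1},{"dx":0,"dy":0,"dz":-0.025,"twist":0,"grip":-1},{"dx":0,"dy":0,"dz":-0.026,"twist":0,"grip":-1}]'
python3 -m crank '[{"dx":0,"dy":0,"dz":0,"twist":0,"grip":-1},{"dx":0,"dy":0,"dz":-0.0005,"twist":0,"grip":-1},{"dx":0,"dy":0,"dz":-0.0005,"twist":0,"grip":-0.4},{"dx":0,"dy":0,"dz":-0.0005,"twist":0,"grip":-0.25},{"dx":0,"dy":0,"dz":-0.0005,"twist":0,"grip":-0.25}]'
python3 -m crank '[{"dx":0,"dy":0,"dz":0,"twist":0,"grip":-0.25},{"dx":0,"dy":0,"dz":0.02,"twist":0,"grip":-0.25},{"dx":0,"dy":0,"dz":0.05,"twist":0,"grip":-0.25},{"dx":0,"dy":0,"dz":0.09,"twist":0,"grip":-0.25},{"dx":0,"dy":0,"dz":0.13,"twist":0,"grip":-0.25}]'
python3 -m crank '[{"dx":0,"dy":0,"dz":0.02,"twist":0,"grip":-0.25},{"dx":0,"dy":0,"dz":0.04,"twist":0,"grip":-0.25},{"dx":-0.01,"dy":-0.03,"dz":0.04,"twist":0,"grip":-0.25},{"dx":-0.02,"dy":-0.06,"dz":0.04,"twist":0,"grip":-0.25},{"dx":-0.02,"dy":-0.06,"dz":0.04,"twist":0,"grip":-0.25}]'
python3 - <<'E'
from h import *
a=arm.grab_frame("scene")
cv2.imwrite("pics/s4.png",cv2.resize(a[140:260,260:452],(800,500))[:,:,::-1])
E
```

```text
t: 8.63
eef_pos: [0.4942, 0.1533, 0.0342]
ee_rot: [3.141, -0.0, -2.098]
force: [-0.7, -0.8, 0.7]
width: 0.018
gripper_force: 20.0
t: 9.05
eef_pos: [0.4945, 0.1536, 0.0343]
ee_rot: [-3.141, 0.0, -2.098]
force: [0.3, 0.6, 0.1]
width: 0.0307
gripper_force: 0.0
t: 9.47
eef_pos: [0.4936, 0.153, 0.1651]
ee_rot: [3.141, -0.002, -2.098]
force: [1.3, 0.8, 1.4]
width: 0.0332
gripper_force: 0.0
t: 9.88
eef_pos: [0.4721, 0.0904, 0.2045]
ee_rot: [3.141, 0.0, -2.099]
force: [-0.5, -0.2, -0.1]
width: 0.0324
gripper_force: 0.0
```

View pics/s4.png

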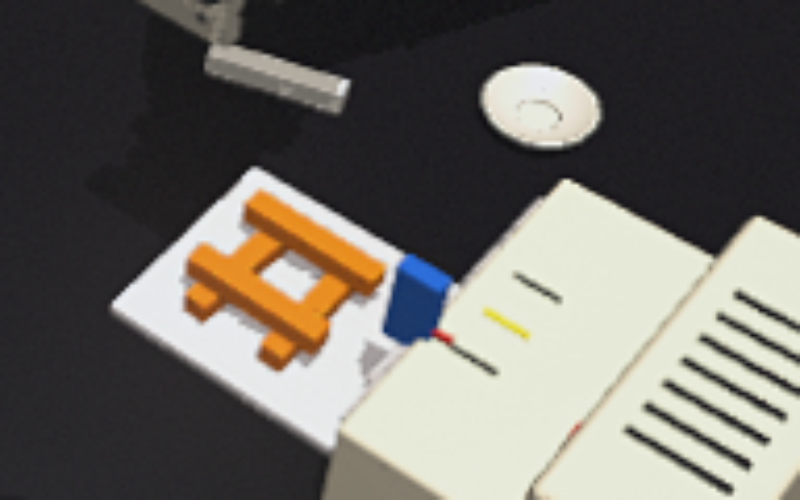

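The log cabin is done: both upper bars are square and level at crop (315,240) and (257,293), with a gap between. The fin is at (418,300), with its red pointer at the shut end mark. From rays, the fin is at deck (0.10,-0.028), which is about (0.595,0.213) in the world, and the yellow mark is at y of about +0.006. That agrees with a 35 mm half travel. I'll move over the fin and look down before gripping.

```bash
python3 -m crank '[{"dx":0.025,"dy":0.025,"dz":0,"twist":0,"grip":-0.1},{"dx":0.05,"dy":0.05,"dz":0,"twist":0,"grip":0},{"dx":0.075,"dy":0.075,"dz":0,"twist":0,"grip":0.2},{"dx":0.1,"dy":0.1,"dz":0,"twist":0,"grip":0.2},{"dx":0.121,"dy":0.12,"dz":0,"twist":0,"grip":0.2}]' 40
python3 -m crank '[{"dx":0,"dy":0,"dz":-0.01,"twist":0,"grip":0.2},{"dx":0,"dy":0,"dz":-0.03,"twist":0,"grip":0.2},{"dx":0,"dy":0,"dz":-0.045,"twist":0,"grip":0.2},{"dx":0,"dy":0,"dz":-0.045,"twist":0,"grip":0.2},{"dx":0,"dy":0,"dz":-0.045,"twist":0,"grip":0.2}]'
python3 - <<'E'
from h import *
a=arm.grab_frame("scene")
cv2.imwrite("pics/s5.png",cv2.resize(a[120:270,260:500],(800,500))[:,:,::-1])
E
```

```text
t: 10.35
eef_pos: [0.597, 0.2156, 0.2036]
ee_rot: [-3.141, 0.0, -2.097]
force: [-0.6, -1.2, 0.9]
width: 0.052
gripper_force: 0.0
t: 10.77
eef_pos: [0.5951, 0.2135, 0.1583]
ee_rot: [3.141, -0.002, -2.097]
force: [-0.4, -0.2, 1.4]
width: 0.0527
gripper_force: 0.0
```

View pics/s5.png

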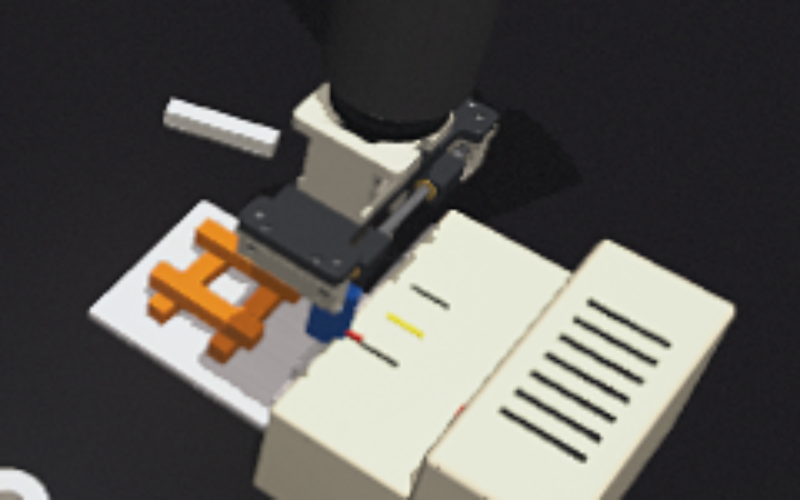

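The gripper sits above the fin at crop (333,310), and the pointer is still at the shut mark (355,336). Descend carefully and close.

```bash
python3 -m crank '[{"dx":0,"dy":0,"dz":-0.012,"twist":0,"grip":0.2},{"dx":0,"dy":0,"dz":-0.024,"twist":0,"grip":0.2},{"dx":0,"dy":0,"dz":-0.036,"twist":0,"grip":0.2},{"dx":0,"dy":0,"dz":-0.046,"twist":0,"grip":0.2},{"dx":0,"dy":0,"dz":-0.051,"twist":0,"grip":0.2}]'
python3 -m crank '[{"dx":0,"dy":0,"dz":0,"twist":0,"grip":-0.5},{"dx":0,"dy":0,"dz":0,"twist":0,"grip":-1},{"dx":0,"dy":0,"dz":0,"twist":0,"grip":-1},{"dx":0,"dy":0,"dz":0,"twist":0,"grip":-1},{"dx":0,"dy":0,"dz":0,"twist":0,"grip":-1}]' 25
python3 -m crank '[{"dx":0,"dy":0,"dz":0,"twist":0,"grip":-1},{"dx":0,"dy":0,"dz":0,"twist":0,"grip":-1},{"dx":0,"dy":0,"dz":0,"twist":0,"grip":-1},{"dx":0,"dy":0,"dz":0,"twist":0,"grip":-1},{"dx":0,"dy":0,"dz":0,"twist":0,"grip":-1}]' 25
```

```text
t: 11.23
eef_pos: [0.5945, 0.213, 0.106]
ee_rot: [3.14, -0.002, -2.098]
force: [-1.2, -0.4, -0.1]
width: 0.0526
gripper_force: 0.0
t: 11.65
eef_pos: [0.5957, 0.2137, 0.1087]
ee_rot: [-3.141, 0.001, -2.098]
force: [-0.0, -0.4, -0.0]
width: 0.0249
gripper_force: 0.0
t: 12.07
eef_pos: [0.5959, 0.2135, 0.1086]
ee_rot: [-3.141, 0.001, -2.097]
force: [2.1, -1.9, 2.7]
width: 0.0138
gripper_force: 25.0
```

Gripped at 13.8 mm, with about 3 N of spring load. Slide 35 mm towards +y, which is (-0.030,+0.0175).

```bash
python3 -m crank '[{"dx":-0.008,"dy":0.0045,"dz":0,"twist":0,"grip":-1},{"dx":-0.016,"dy":0.009,"dz":0,"twist":0,"grip":-1},{"dx":-0.023,"dy":0.0135,"dz":0,"twist":0,"grip":-1},{"dx":-0.028,"dy":0.016,"dz":0,"twist":0,"grip":-1},{"dx":-0.03,"dy":0.0175,"dz":0,"twist":0,"grip":-1}]'
python3 -m crank '[{"dx":0,"dy":0,"dz":0,"twist":0,"grip":-1},{"dx":0,"dy":0,"dz":0,"twist":0,"grip":-1},{"dx":0,"dy":0,"dz":0,"twist":0,"grip":-1},{"dx":0,"dy":0,"dz":0,"twist":0,"grip":-1},{"dx":0,"dy":0,"dz":0,"twist":0,"grip":-1}]'
python3 - <<'E'
from h import *
a=arm.grab_frame("scene")
s=arm.get_state();print(s["force"]@[-.866,.5,0],s["eef_pos"])
cv2.imwrite("pics/s6.png",cv2.resize(a[160:250,290:434],(800,500),interpolation=cv2.INTER_CUBIC)[:,:,::-1])
E
```

```text
t: 12.48
eef_pos: [0.5655, 0.2304, 0.1086]
ee_rot: [-3.14, -0.0, -2.097]
force: [6.2, -7.9, 2.1]
width: 0.0139
gripper_force: 25.0
t: 12.9
eef_pos: [0.5661, 0.2301, 0.1086]
ee_rot: [-3.14, -0.0, -2.098]
force: [5.0, -6.8, 2.8]
width: 0.0136
gripper_force: 25.0
-7.863613167844318 [0.5661388  0.23011925 0.10858195]
```

View pics/s6.png

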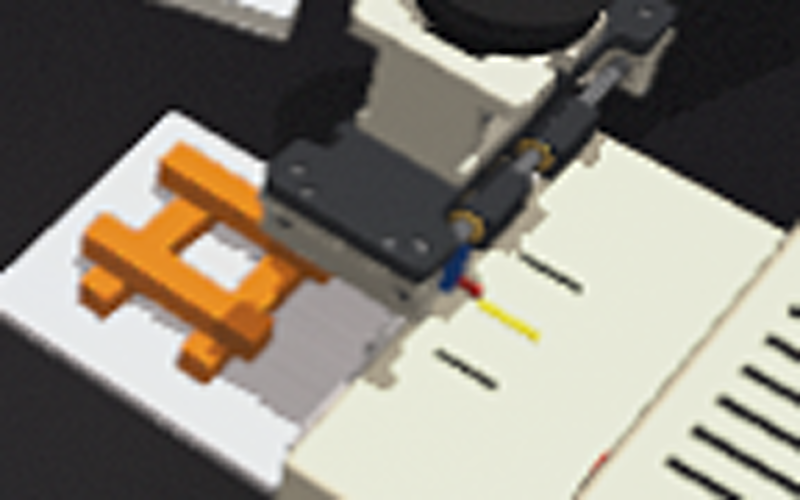

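The pointer at crop (468,286) is close to the inner end of the yellow line (480,304). I'll measure the travel from the red pointer's shift against the first frame, without another picture.

```bash
python3 - <<'E'
from h import *
c=arm.get_calibration("scene");Y=np.array([-.866,.5])
def f(im,lo,hi,z,nm):
    m=cv2.inRange(cv2.cvtColor(im,cv2.COLOR_RGB2HSV),lo,hi)
    k=np.zeros_like(m);k[195:228,350:392]=1
    v,u=np.nonzero(m*k)
    if len(u):
        P=np.array([onz(c,a,b,z)[:2] for a,b in zip(u,v)])-[.520,.1385]
        print(nm,len(u),u.mean().round(1),v.mean().round(1),"x",(P@[.5,.866]).mean().round(4),"y",(P@Y).mean().round(4))
a=np.load("scene0.npy");b=arm.grab_frame("scene")
for n,i in(("before",a),("now",b)):
    j=i.copy()
    h=cv2.cvtColor(i,cv2.COLOR_RGB2HSV);h[:,:,0]=(h[:,:,0]+90)%180   # red to 90
    j=cv2.cvtColor(h,cv2.COLOR_HSV2RGB)
    f(j,(84,130,80),(97,255,255),.1,n+" red")
    f(i,(24,120,120),(34,255,255),.1,n+" yellow")
E
```

```text
before red 7 365.7 220.4 x 0.1227 y -0.0279
before yellow 19 381.0 217.0 x 0.1444 y 0.0053
now red 6 374.0 211.2 x 0.1221 y 0.0096
now yellow 19 381.0 217.0 x 0.1444 y 0.0053
```

Travel is about 37.5 mm, inside the band. I'll ease back 2.5 mm to centre it and hold.

```bash
python3 -m crank '[{"dx":0.001,"dy":-0.0006,"dz":0,"twist":0,"grip":-1},{"dx":0.002,"dy":-0.0012,"dz":0,"twist":0,"grip":-1},{"dx":0.002,"dy":-0.0012,"dz":0,"twist":0,"grip":-1},{"dx":0.002,"dy":-0.0012,"dz":0,"twist":0,"grip":-1},{"dx":0.002,"dy":-0.0012,"dz":0,"twist":0,"grip":-1}]'
for i in 1 2; do python3 -m crank '[{"dx":0,"dy":0,"dz":0,"twist":0,"grip":-1},{"dx":0,"dy":0,"dz":0,"twist":0,"grip":-1},{"dx":0,"dy":0,"dz":0,"twist":0,"grip":-1},{"dx":0,"dy":0,"dz":0,"twist":0,"grip":-1},{"dx":0,"dy":0,"dz":0,"twist":0,"grip":-1}]'; done
python3 -c "
from station import arm
print(arm.job_done())"
```

```text
t: 13.42
eef_pos: [0.5682, 0.2289, 0.1086]
ee_rot: [-3.14, -0.0, -2.098]
force: [5.3, -6.7, 1.7]
width: 0.0142
gripper_force: 25.0
t: 13.83
eef_pos: [0.5682, 0.2289, 0.1086]
ee_rot: [-3.14, -0.0, -2.098]
force: [5.2, -6.7, 1.4]
width: 0.0143
gripper_force: 25.0
t: 14.25
eef_pos: [0.5682, 0.229, 0.1086]
ee_rot: [-3.14, -0.0, -2.098]
force: [6.3, -7.4, 1.7]
width: 0.0141
gripper_force: 25.0
the job is handed in; nothing more can be done
None
```

The job is handed in at 14.25 s: both loose bars lie square across the lower pair with a gap between, and the gate is still held at about 35 mm (half travel) by its fin; no verdict came back from the judge.

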